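# Hang the orange socket tote on the twin hook

## Robot

A 7-joint arm with a two-finger parallel gripper is mounted at the origin on the work surface. World frame = base frame: x ahead of the robot, y to its left, z up, the work surface at z = 0. Lengths are in m, angles in rad, forces in N, time in s.
With the tool pointing down it reaches from about 0.425 to 0.925 m from the base axis. Payload 6.8 kg.
Tool frame: the origin (TCP) lies on the mounting face of the last link; the fingertips stand 173 mm ahead of it and the grasp point (between the pads) lies 155 mm ahead of it; z points along the fingers, y is the line along which they close (so a half turn about z gives the same grasp; the last joint's range is limited). The gripper opens to 85 mm and grips with 20 to 120 N. Pads are 22 mm wide; open, the fingers measure 114 mm over their backs; the gripper's body (76 mm by 85 mm) begins 54 mm behind the grasp point. The pads swing forward as they close: fully open they stand 13 mm farther back than shut.
Start: joints at [1.201, 0.477, 0.022, 1.555, -0.011, 1.109, -0.083], TCP at [0.175, -0.652, 0.405] pointing down, gripper open.
Joint ranges: [-2.96, 2.96], [-0.34, 2.1], [-1.41, 1.46], [0.24, 2.44], [-1.37, 4.51], [0.17, 1.92], [-2.96, 2.96]. Speed limits (rad/s): [2.39, 2.39, 3.14, 3.14, 3.14, 3.14, 3.14].

## Interface

Orientations are given as a rotation vector (axis times angle).
In Python, from bench import r gives the robot as it stands.
- The arm moves only by the tool carry_out, never from a script. Its argument "moves" is a list of rows, each a list of 5 numbers: the shift along the tool's x, y, z in m, then the turn about the tool's z in rad, then the finger opening in m, from 0 to 0.0854. In form: [[dx, dy, dz, roll, claw], ...]. A call has exactly 8 rows; each row is the pose to reach, as a shift and turn from the pose commanded when the call began, along the tool's axes at that moment; what a row does not reach only later rows make up. A row lasts 1/10 s, in which the tool goes at most 50 mm and 8.59 degrees, less where a joint would pass 70% of its speed; a pose out of reach is approached as far as the arm can. A call with a gripper value outside its range is refused whole. The fingers move at their own pace and stop on an object; "force" is the grip in N (left out, the last holds). Time passes only in rows, so rows that repeat a pose let the fingers close, or fill a call up. It gives the time, the measured TCP pose, the force, the opening and the grip force at its end, in the units of the state.
- r.get_obs(): the state, without advancing time (a new reading comes with each control period).
- r.grab_frame(name): name is "scene" or "top"; returns the picture (384x512x3 uint8, red, green, blue); there is no depth.
- r.calibration(name): a dict with "fx", "fy", "cx", "cy" (pixels), "rvec" (rotation vector, rad) and "tvec" (3), from world to camera coordinates, as OpenCV has them. Camera axes: x right, y down, z forward; pixel columns grow to the right and rows downward; lengths in m; the calibration is good to about 2 mm. A picture is of the moment at which its call begins. calibration takes no time and is no camera call.
- r.hand_in(): hands the job in; it is judged then, once.
The state is a dict: "clock": time; "joints": joint angles; "qvel": joint speeds; "tau": joint torques, N m; "tcp_pos": TCP position; "orientation": TCP orientation; "contact_force": force on the tool from outside, world axes, zero at the start; "moment": the same for the moment, N m; "grip_width": finger opening in m; "gripper_force": force on a finger pad.
Only numpy, scipy, OpenCV 4.12 (cv2) and the standard library are available. Lean on these libraries where they do the work, as an engineer would, in place of code of your own. Each camera call takes 0.05 s, during which the arm holds its last target. There are 200 camera calls.

## Task

Hang the orange socket tote by its handle bar on the twin hook, so that the bar rests across both prongs, inside their upturned tips, and the tote hangs freely and level, and let go of it. Leave the blue and the grey tote standing where they are.

Things in the scene. Friction and masses are not known exactly. Their poses are not given: they have to be found in the camera images.
- orange_tote_handle (a point): Middle of the ORANGE tote's black handle bar (0.3 to 0.54 kg, loose). Bar 14 x 14 mm, 136 mm long, along y between two uprights over an open socket tray 76 (x) by 156 (y) by 40 mm high. This point is 123 mm above the underside and over the balance point. Between rim and bar a 76 mm high gap, open to both x sides. Axes: x across the bar, y along it, z up; same front and back.
- blue_tote_handle (a point): The same point on the BLUE tote, of the same shape and size, standing nearby: to be left alone.
- grey_tote_handle (a point): The same point on the GREY tote, of the same shape and size, standing nearby: to be left alone.
- hook_rest (a point): Fixed stand, two red posts, two level 8 mm steel prongs 84 mm apart pointing to -x. Point: middle of the bar when hung, midway between prongs, 7 mm above their top (top 180 mm above table). y across prongs, along the hung bar; z up. Prongs level from x -45 mm to posts at +92; tips turned up to red balls at x -66 to -54, top 200 mm above table; posts 209 high. Base 12 mm thick, x -30 to 140.
Mind the look-alikes: they are no part of the job. Leave any turquoise look-alike of the part that bears orange_tote_handle alone.

How it is judged:
At the end, for the whole second after the job is handed in: The orange tote hangs at rest with its handle bar lying on both prongs between the upturned tips and the posts (bar's middle within 30 mm sideways and 10 mm in height of the resting point, tote within 15 degrees of upright), and the blue and grey totes are within 30 mm of where they stood (x of orange_tote_handle in the frame of hook_rest between -0.05 and 0.095 m and y of orange_tote_handle in the frame of hook_rest between -0.03 and 0.03 m and z of orange_tote_handle in the frame of hook_rest between -0.01 and 0.01 m and angle between orange_tote_handle's own z axis and vertical below 0.26 rad and linear speed of orange_tote below 0.05 m/s and distance of each of blue_tote_handle, grey_tote_handle from where it was at the start of the episode below 0.03 m); the robot touches nothing.
It fails at once if the blue tote is pushed or lifted more than 30 mm (distance of blue_tote_handle from where it was at the start of the episode above 0.03 m).
It fails at once if the grey tote is pushed or lifted more than 30 mm (distance of grey_tote_handle from where it was at the start of the episode above 0.03 m).
It also fails if it takes over 48 s, if anything falls off the work surface, if the arm or the gripper's body presses on something with over 40 N, if the wrist force passes 120 N, or if a joint passes its speed limit or range.

## Working session

There is one attempt and no reset: what is moved stays moved. The work goes in short steps, Python scripts to look and compute and a tool call to move; the robot and the scene stay as the last step left them, time stands still between calls to the robot, and variables do not carry over. Pictures are saved under pics/ and viewed, at most 10 in all, crops included, and the job is handed in when it is done.

Besides the shell and the picture viewer there is one more tool, called after ">>>" as name([rows], argument=value, ...), one row to a line, values as JSON. carry_out: Moves the arm, as the interface text tells. Its arguments: {"type":"object","properties":{"moves":{"type":"array","items":{"type":"array","items":{"type":"number"}}},"force":{"type":"number"}},"required":["moves"]}

```bash
mkdir -p pics
python3 - <<'E'
from bench import r
import cv2
o=r.get_obs();print({k:o[k] for k in('clock','tcp_pos','orientation','contact_force')})
for n in('scene','top'):
    print(n,r.calibration(n)); cv2.imwrite(f'pics/{n}0.png',cv2.cvtColor(r.grab_frame(n),cv2.COLOR_RGB2BGR))
E
```

```text
{'clock': 0.0, 'tcp_pos': array([ 0.17465659, -0.65172784,  0.40374   ]), 'orientation': array([-3.11295629e+00, -4.09903645e-01,  5.33927223e-04]), 'contact_force': array([-0.11387473,  0.00812166,  0.33755957])}
scene {'fx': 425.17891130236677, 'fy': 425.17891130236677, 'cx': 245.1519429539283, 'cy': 189.2704165950592, 'rvec': array([ 1.77662196,  1.39416781, -0.75636416]), 'tvec': array([-0.09722636, -0.15558595,  1.57947593])}
top {'fx': 453.14696173078715, 'fy': 453.14696173078715, 'cx': 265.51203434756616, 'cy': 186.08341965519583, 'rvec': array([ 2.17150416, -2.13058524,  0.18137829]), 'tvec': array([-0.05003847,  0.50296325,  1.24633112])}
```

View pics/scene0.png

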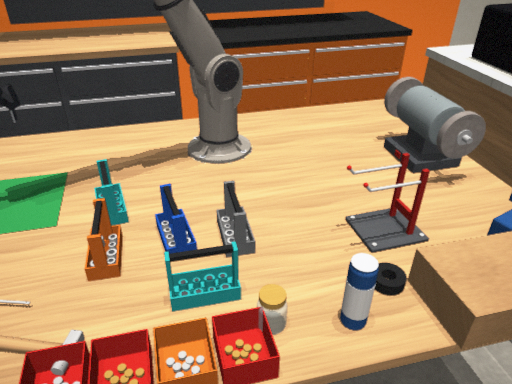

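View pics/top0.png

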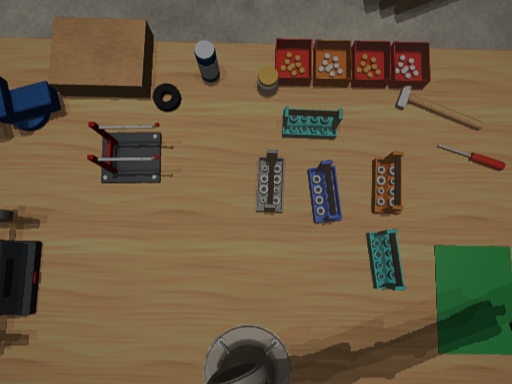

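Candidates for the orange tote are the orange tote itself at top (388,183) / scene (104,240), the turquoise look-alikes at top (385,260) and (312,123), and the orange parts bin at top (332,62). I choose the first. The hook's balls are at about top (157,126) and (156,158). I'll check both in a close crop.

Run:
```python
import cv2,numpy as np
s=cv2.imread('pics/scene0.png');t=cv2.imread('pics/top0.png')
def c(im,x,y,w,h,k=4): return cv2.resize(im[y:y+h,x:x+w],None,fx=k,fy=k,interpolation=cv2.INTER_CUBIC)
a=np.hstack([c(s,75,195,100,75),c(t,340,145,100,75)])
b=np.hstack([c(s,340,145,100,75),c(t,80,115,100,75)])
cv2.imwrite('pics/crop.png',np.vstack([a,b]))
```

```text
(no output)
```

View pics/crop.png

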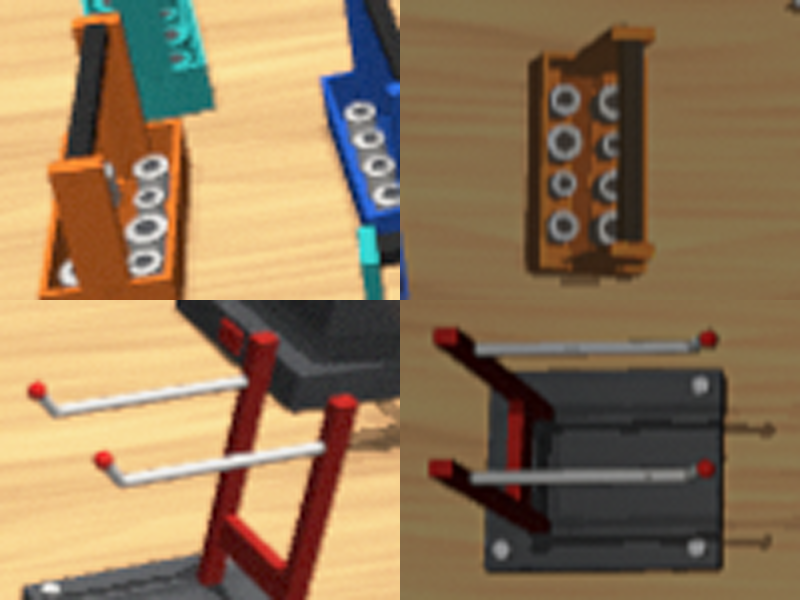

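The crop shows an orange tote with a black bar, from top (397.5,154.5) to (397.5,206). The hook's balls are at top (157,124.5) and (156,157), and at scene (366,185) and (349.5,167.5).

```bash
cat > h.py <<'E'
from bench import r
import cv2,numpy as np
C={n:r.calibration(n) for n in('scene','top')}
def K(c): return np.array([[c['fx'],0,c['cx']],[0,c['fy'],c['cy']],[0,0,1.]])
P={n:K(c)@np.c_[cv2.Rodrigues(c['rvec'])[0],c['tvec']] for n,c in C.items()}
def tri(s,t):
    x=cv2.triangulatePoints(P['scene'],P['top'],np.array(s,float).reshape(2,1),np.array(t,float).reshape(2,1)).ravel();return x[:3]/x[3]
def proj(n,X):
    q=P[n]@np.r_[X,1];return q[:2]/q[2]
E
python3 - <<'E'
from h import *
np.set_printoptions(precision=4,suppress=True)
L={'barfar':((75+91/4,195+26/4),(397.5,205.7)),'barnear':((75+83/4,195+157/4),(397.5,154.7)),
'ballA':((365.8,185),(157,124.5)),'ballB':((349.5,167.5),(156.2,157)),'postA':((425.7,170),(91.2,123.7)),'postB':((405.5,154.5),(90,156.7))}
for k,(s,t) in L.items():
    X=tri(s,t);print(k,X,proj('scene',X)-s,proj('top',X)-t)
E
```

```text
barfar [ 0.4455 -0.3893  0.1241] [0.3127 0.0448] [0.2697 0.0016]
barnear [ 0.5825 -0.3894  0.1275] [-0.83   -0.1196] [-0.6297 -0.0086]
ballA [0.633  0.2406 0.1922] [-0.4999  0.1021] [-0.3832 -0.1736]
ballB [0.5489 0.2382 0.1925] [-0.5254  0.0981] [-0.4368 -0.1876]
postA [0.627  0.4003 0.2067] [-0.3708  0.1074] [-0.2896 -0.1661]
postB [0.5431 0.397  0.2055] [-0.1627  0.0437] [-0.1376 -0.0745]
```

Measured: bar middle at (0.514, -0.389, 0.123), lying along world x. Its length is 137 mm and its height is as the text says. The hook rest is at about (0.589, 0.299, 0.187), with hook x ≈ (-0.035, 1, 0). Balls are 84 mm apart at 0.192, which also agrees. I'll move over the tote first.

>>> carry_out([
  [0.04,-0.017,0,0.06,0.085],
  [0.085,-0.035,0,0.13,0.085],
  [0.13,-0.054,0,0.2,0.085],
  [0.175,-0.073,0,0.262,0.085],
  [0.22,-0.092,0,0.262,0.085],
  [0.265,-0.111,0,0.262,0.085],
  [0.31,-0.13,0,0.262,0.085],
  [0.355,-0.149,0,0.262,0.085],
], force=60)

```text
clock: 0.9
tcp_pos: [0.4803, -0.4147, 0.4044]
orientation: [-3.141, 0.0, 0.001]
contact_force: [0.5, -1.3, 0.3]
grip_width: 0.085
gripper_force: 0.0
```

```bash
cat >> h.py <<'E'
def go(p,yaw=0):
    "shift in tool axes to TCP p with tool x at world angle yaw"
    o=r.get_obs();R=cv2.Rodrigues(o['orientation'])[0];w=np.arctan2(R[1,0],R[0,0])
    print('t',o['clock'],'tcp',o['tcp_pos'].round(4),'yaw',round(w,4),'tilt',R[:,2].round(3),'F',o['contact_force'].round(1),'w',o['grip_width'],o['gripper_force'])
    print('shift',(R.T@(np.array(p)-o['tcp_pos'])).round(4),'roll',round(w-yaw,4))
E
python3 -c "
from h import *
go((.514,-.389,.278))"
```

```text
t 0.9 tcp [ 0.4803 -0.4147  0.4044] yaw -0.0003 tilt [-0.001  0.    -1.   ] F [ 0.5 -1.3  0.3] w 0.08498032175754452 0.0
shift [ 0.0338 -0.0257  0.1264] roll -0.0003
```

>>> carry_out([
  [0.017,-0.013,0,0,0.085],
  [0.034,-0.026,0,0,0.085],
  [0.034,-0.026,0.03,0,0.085],
  [0.034,-0.026,0.06,0,0.085],
  [0.034,-0.026,0.08,0,0.085],
  [0.034,-0.026,0.1,0,0.085],
  [0.034,-0.026,0.115,0,0.085],
  [0.034,-0.026,0.126,0,0.085],
])

```text
clock: 1.7
tcp_pos: [0.5128, -0.3901, 0.2773]
orientation: [-3.141, 0.0, 0.002]
contact_force: [-0.0, -0.8, -0.7]
grip_width: 0.0852
gripper_force: 0.0
```

```bash
python3 -c "
from h import *
go((.514,-.389,.278))
cv2.imwrite('pics/g1.png',np.hstack([cv2.resize(cv2.cvtColor(r.grab_frame(n),4)[a:a+100,b:b+100],(400,400)) for n,a,b in(('scene',165,60),('top',130,345))]))"
```

```text
t 1.7 tcp [ 0.5128 -0.3901  0.2773] yaw -0.0002 tilt [-0.001  0.001 -1.   ] F [-0.  -0.8 -0.7] w 0.08519531045692624 0.0
shift [ 0.0012 -0.0011 -0.0007] roll -0.0002
```

View pics/g1.png

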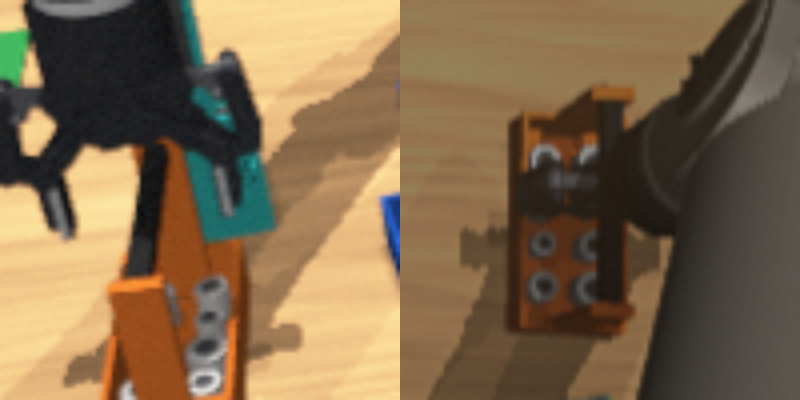

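The fingers straddle the bar: scene pads at crop (60,215) and (228,190), with the bar between at (150,200). Next I close.

>>> carry_out([
  [0,0,0,0,0.06],
  [0,0,0,0,0.04],
  [0,0,0,0,0.02],
  [0,0,0,0,0.0],
  [0,0,0,0,0.0],
  [0,0,0,0,0.0],
  [0,0,0,0,0.0],
  [0,0,0,0,0.0],
], force=60)

```text
clock: 2.6
tcp_pos: [0.5132, -0.3902, 0.2793]
orientation: [3.141, 0.0, 0.001]
contact_force: [-1.3, 1.7, 5.5]
grip_width: 0.0124
gripper_force: 60.3
```

>>> carry_out([
  [0,0,-0.005,0,0.0],
  [0,0,-0.015,0,0.0],
  [0,0,-0.03,0,0.0],
  [0,0,-0.05,0,0.0],
  [0,0,-0.07,0,0.0],
  [0,0,-0.09,0,0.0],
  [0,0,-0.11,0,0.0],
  [0,0,-0.12,0,0.0],
])

```text
clock: 3.4
tcp_pos: [0.5133, -0.3905, 0.4017]
orientation: [3.14, -0.001, 0.005]
contact_force: [0.3, -0.1, -4.0]
grip_width: 0.0129
gripper_force: 59.1
```

```bash
python3 -c "
from h import *
go((.594,.12,.478),.035)
cv2.imwrite('pics/g2.png',np.hstack([cv2.cvtColor(r.grab_frame(n),4)[100:300,a:a+400] for n,a in(('scene',0),('top',112))]))"
```

```text
t 3.4 tcp [ 0.5133 -0.3905  0.4017] yaw -0.0004 tilt [ 0.003 -0.002 -1.   ] F [ 0.3 -0.1 -4. ] w 0.012907557734009345 59.09261226654053
shift [ 0.0807 -0.5103 -0.0771] roll -0.0354
```

View pics/g2.png

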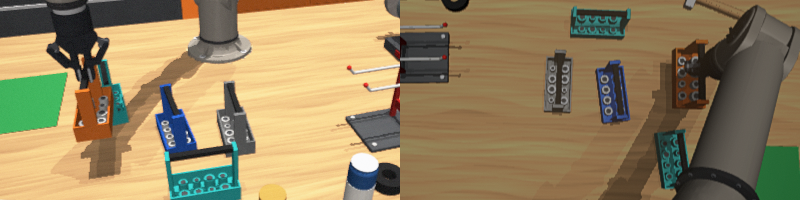

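The tote is held level at scene (95,105) of the crop, with the others undisturbed. Next: up, then across over the blue and grey totes.

>>> carry_out([
  [0,0,-0.015,0,0],
  [0,0,-0.035,0,0],
  [0,0,-0.055,0,0],
  [0.002,-0.01,-0.07,0,0],
  [0.005,-0.025,-0.075,-0.01,0],
  [0.01,-0.05,-0.075,-0.02,0],
  [0.014,-0.08,-0.075,-0.035,0],
  [0.019,-0.11,-0.075,-0.035,0],
])

```text
clock: 4.3
tcp_pos: [0.5321, -0.2774, 0.4728]
orientation: [-3.14, -0.058, 0.002]
contact_force: [0.8, 0.2, -3.9]
grip_width: 0.0128
gripper_force: 59.0
```

```bash
python3 -c "
from h import *
go((.594,.12,.478),.035)"
```

```text
t 4.3 tcp [ 0.5321 -0.2774  0.4728] yaw 0.0367 tilt [-0.002  0.001 -1.   ] F [ 0.8  0.2 -3.9] w 0.012847975964725995 59.03656482696533
shift [ 0.0764 -0.3949 -0.0047] roll 0.0017
```

>>> carry_out([
  [0.004,-0.025,-0.003,0,0],
  [0.01,-0.055,-0.005,0,0],
  [0.017,-0.09,-0.005,0,0],
  [0.024,-0.125,-0.005,0,0],
  [0.031,-0.16,-0.005,0,0],
  [0.038,-0.195,-0.005,0,0],
  [0.044,-0.225,-0.005,0,0],
  [0.049,-0.25,-0.005,0,0],
])

```text
clock: 5.1
tcp_pos: [0.5717, -0.0246, 0.4779]
orientation: [-3.14, -0.061, 0.003]
contact_force: [0.6, 0.1, -3.6]
grip_width: 0.013
gripper_force: 59.0
```

>>> carry_out([
  [0.005,-0.025,0,0,0],
  [0.01,-0.05,0,0,0],
  [0.014,-0.075,0,0,0],
  [0.018,-0.095,0,0,0],
  [0.021,-0.112,0,0,0],
  [0.024,-0.125,0,0,0],
  [0.026,-0.135,0,0,0],
  [0.027,-0.14,0,0,0],
])

```text
clock: 5.9
tcp_pos: [0.5942, 0.1135, 0.4784]
orientation: [-3.141, -0.057, 0.001]
contact_force: [0.2, -0.7, -3.9]
grip_width: 0.013
gripper_force: 59.0
```

```bash
python3 -c "
from h import *
go((.594,.12,.383),.035)
cv2.imwrite('pics/g3.png',np.hstack([cv2.cvtColor(r.grab_frame(n),4)[60:320,a:a+400] for n,a in(('scene',112),('top',0))]))"
```

```text
t 5.9 tcp [0.5942 0.1135 0.4784] yaw 0.0363 tilt [-0.001  0.    -1.   ] F [ 0.2 -0.7 -3.9] w 0.012998090221186705 59.04972016811371
shift [ 0.0001 -0.0064  0.0954] roll 0.0013
```

View pics/g3.png

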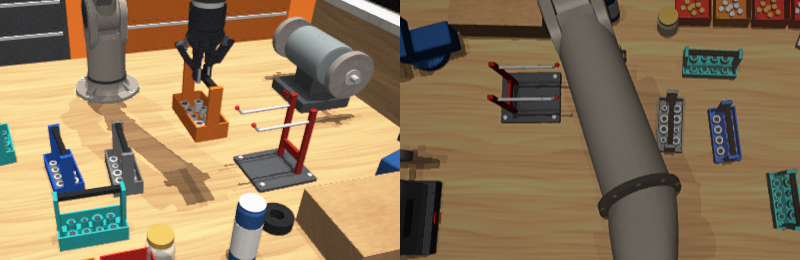

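The tote hangs level in the gripper, clear of the hook: scene crop (200,110), balls at (238,108) and (255,126). Lowering to slide height.

>>> carry_out([
  [0,0,0.01,0,0],
  [0,0,0.03,0,0],
  [0,0,0.05,0,0],
  [0,0,0.07,0,0],
  [0,0,0.085,0,0],
  [0,0,0.093,0,0],
  [0,0,0.096,0,0],
  [0,0,0.096,0,0],
])

```text
clock: 6.8
tcp_pos: [0.5946, 0.112, 0.3828]
orientation: [3.141, 0.054, 0.0]
contact_force: [-0.2, 0.1, -4.3]
grip_width: 0.013
gripper_force: 59.0
```

```bash
python3 -c "
from h import *
go((.589,.299,.381),.035)
cv2.imwrite('pics/g4.png',np.hstack([cv2.resize(cv2.cvtColor(r.grab_frame(n),4)[b:b+130,a:a+130],(400,400),interpolation=2) for n,a,b in(('scene',280,110),('top',80,80))]))"
```

```text
t 6.8 tcp [0.5946 0.112  0.3828] yaw 0.0345 tilt [ 0. -0. -1.] F [-0.2  0.1 -4.3] w 0.013043958319009143 58.97801399230957
shift [ 0.0008 -0.1871  0.0018] roll -0.0005
```

View pics/g4.png

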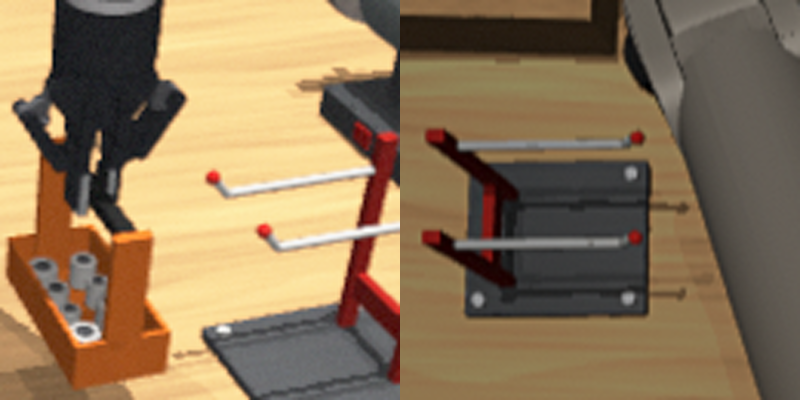

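The tote is level with its gap facing the prongs; the balls are at crop (213,178) and (264,230). I'll slide in along hook x.

>>> carry_out([
  [0,-0.005,0,0,0],
  [0,-0.015,0,0,0],
  [0,-0.03,0,0,0],
  [0,-0.045,0,0,0],
  [0,-0.06,0,0,0],
  [0,-0.075,0,0,0],
  [0,-0.085,0,0,0],
  [0,-0.09,0,0,0],
])

```text
clock: 7.7
tcp_pos: [0.591, 0.204, 0.3826]
orientation: [-3.141, -0.058, 0.0]
contact_force: [-0.3, 0.5, -4.5]
grip_width: 0.0132
gripper_force: 59.0
```

>>> carry_out([
  [0,-0.01,0,0,0],
  [0,-0.025,0,0,0],
  [0,-0.04,0,0,0],
  [0,-0.055,0,0,0],
  [0,-0.07,0,0,0],
  [0,-0.085,0,0,0],
  [0,-0.095,0,0,0],
  [0,-0.098,0,0,0],
])

```text
clock: 8.5
tcp_pos: [0.5874, 0.302, 0.3826]
orientation: [-3.14, -0.058, 0.0]
contact_force: [-0.7, -0.0, -4.4]
grip_width: 0.0131
gripper_force: 59.1
```

```bash
python3 -c "
from h import *
go((.589,.299,.344),.035)
cv2.imwrite('pics/g5.png',np.hstack([cv2.resize(cv2.cvtColor(r.grab_frame(n),4)[b:b+130,a:a+130],(400,400),interpolation=2) for n,a,b in(('scene',320,110),('top',80,80))]))"
```

```text
t 8.5 tcp [0.5874 0.302  0.3826] yaw 0.0369 tilt [-0.     0.001 -1.   ] F [-0.7 -0.  -4.4] w 0.01309805912652872 59.05138313770294
shift [0.0015 0.0031 0.0386] roll 0.0019
```

View pics/g5.png

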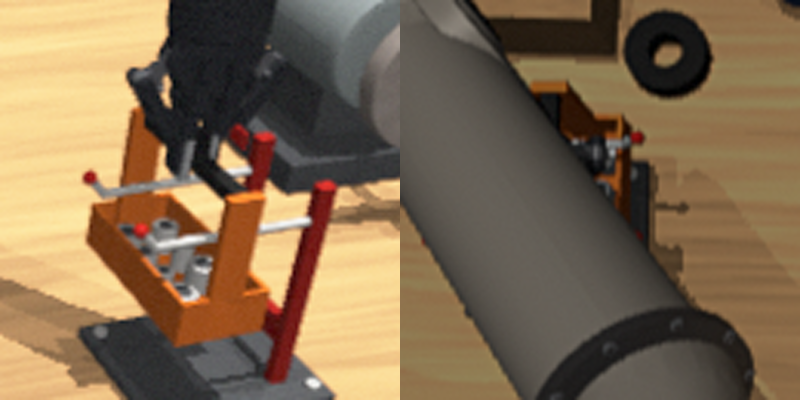

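Both prongs run through the gap under the bar, with balls at crop (90,178) and (142,230) in front of it. Lowering gently.

>>> carry_out([
  [0.001,0.002,0.005,0,0],
  [0.001,0.002,0.012,0,0],
  [0.001,0.002,0.02,0,0],
  [0.001,0.002,0.026,0,0],
  [0.001,0.002,0.03,0,0],
  [0.001,0.002,0.033,0,0],
  [0.001,0.002,0.035,0,0],
  [0.001,0.002,0.035,0,0],
])

```text
clock: 9.4
tcp_pos: [0.5889, 0.2982, 0.3475]
orientation: [3.141, 0.055, -0.0]
contact_force: [-0.7, 0.4, -3.8]
grip_width: 0.0132
gripper_force: 59.0
```

>>> carry_out([
  [0,0,0.001,0,0],
  [0,0,0.001,0,0],
  [0,0,0.002,0,0],
  [0,0,0.002,0,0],
  [0,0,0.003,0,0],
  [0,0,0.003,0,0],
  [0,0,0.004,0,0],
  [0,0,0.004,0,0],
])

```text
clock: 10.2
tcp_pos: [0.589, 0.2981, 0.3435]
orientation: [3.141, 0.055, -0.0]
contact_force: [1.0, 0.2, -3.9]
grip_width: 0.0126
gripper_force: 59.0
```

Still carrying the load; continue down slightly.

>>> carry_out([
  [0,0,0.0005,0,0],
  [0,0,0.001,0,0],
  [0,0,0.001,0,0],
  [0,0,0.0015,0,0],
  [0,0,0.002,0,0],
  [0,0,0.002,0,0],
  [0,0,0.002,0,0],
  [0,0,0.002,0,0],
])

```text
clock: 11.0
tcp_pos: [0.589, 0.2981, 0.3431]
orientation: [-3.141, -0.054, -0.001]
contact_force: [-4.0, -2.9, 6.9]
grip_width: 0.0128
gripper_force: 60.7
```

The force changed from -4 to +7 N, so the bar is seated on the prongs. Releasing.

>>> carry_out([
  [0,0,-0.001,0,0.013],
  [0,0,-0.001,0,0.02],
  [0,0,-0.001,0,0.035],
  [0,0,-0.001,0,0.05],
  [0,0,-0.001,0,0.06],
  [0,0,-0.001,0,0.06],
  [0,0,-0.001,0,0.06],
  [0,0,-0.001,0,0.06],
])

```text
clock: 11.8
tcp_pos: [0.589, 0.2981, 0.3427]
orientation: [-3.141, -0.055, -0.0]
contact_force: [-0.7, -0.3, 0.7]
grip_width: 0.0601
gripper_force: 0.0
```

```bash
python3 -c "
from h import *
go((.589,.299,.45),.035)
cv2.imwrite('pics/g6.png',np.hstack([cv2.resize(cv2.cvtColor(r.grab_frame(n),4)[b:b+130,a:a+130],(400,400),interpolation=2) for n,a,b in(('scene',320,110),('top',80,80))]))"
```

```text
t 11.8 tcp [0.589  0.2981 0.3427] yaw 0.0348 tilt [ 0.  0. -1.] F [-0.7 -0.3  0.7] w 0.0601333084032017 0.0
shift [ 0.     -0.0009 -0.1073] roll -0.0002
```

View pics/g6.png

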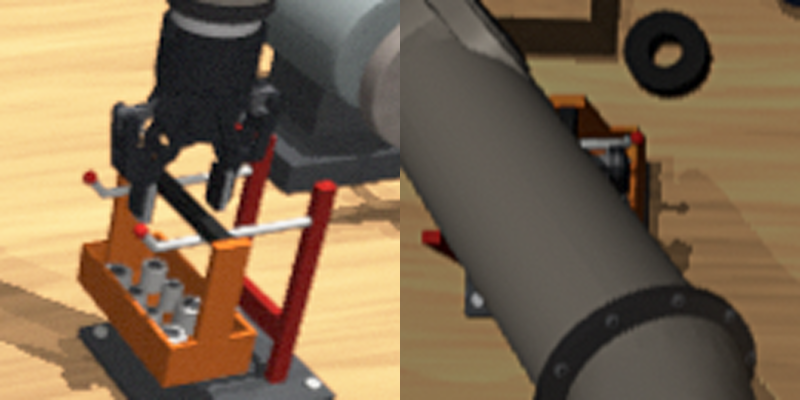

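The bar lies across both prongs between fingers and tips, and the tote hangs upright. Retreat straight up.

>>> carry_out([
  [0,0,-0.01,0,0.06],
  [0,0,-0.025,0,0.06],
  [0,0,-0.045,0,0.06],
  [0,0,-0.07,0,0.06],
  [0,0,-0.095,0,0.06],
  [0,0,-0.115,0,0.06],
  [0,0,-0.125,0,0.06],
  [0,0,-0.13,0,0.06],
])

```text
clock: 12.7
tcp_pos: [0.589, 0.2982, 0.4747]
orientation: [-3.14, -0.055, -0.004]
contact_force: [-0.0, -0.7, -0.2]
grip_width: 0.0601
gripper_force: 0.0
```

>>> carry_out([
  [0,0,0,0,0.06],
  [0,0,0,0,0.06],
  [0,0,0,0,0.06],
  [0,0,0,0,0.06],
  [0,0,0,0,0.06],
  [0,0,0,0,0.06],
  [0,0,0,0,0.06],
  [0,0,0,0,0.06],
])

```text
clock: 13.5
tcp_pos: [0.589, 0.2981, 0.4727]
orientation: [3.141, 0.055, 0.0]
contact_force: [0.2, 1.0, -0.4]
grip_width: 0.0601
gripper_force: 0.0
```

```bash
python3 -c "
from h import *
a=r.grab_frame('scene')
cv2.imwrite('pics/g7.png',cv2.resize(cv2.cvtColor(a,4)[90:290,150:450],(750,500),interpolation=2))
b=cv2.cvtColor(cv2.imread('pics/scene0.png'),4)
print('blue/grey diff',np.abs(a[175:245,150:255].astype(int)-b[175:245,150:255]).mean())"
```

```text
blue/grey diff 7.778775510204081
```

View pics/g7.png

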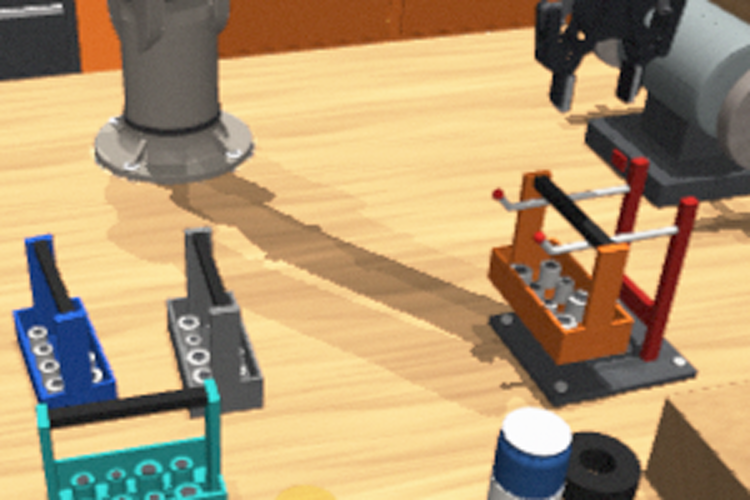

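The orange tote hangs level on both prongs at (560,270), the gripper is clear at (600,60), and the blue and grey totes are unmoved. Handing in.

```bash
python3 -c "
from bench import r
print(r.hand_in())"
```

```text
the job is handed in; nothing more can be done
None
```

The orange tote hangs level on both prongs and is released, the blue and grey totes were not touched, and the job was handed in at about 13.5 s; no verdict came back.

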